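Slide the seal box home past its spring catch

ROBOT

A 6-joint arm with a two-finger parallel gripper is mounted at the origin on the work surface. World frame = base frame: x ahead of the robot, y to its left, z up, the work surface at z = 0. Lengths are in mm, angles in degrees, forces in N, time in s.
With the tool pointing down it reaches from about 325 to 900 mm from the base axis. Payload 6.1 kg.
Tool frame: the origin (TCP) lies on the centre line of the jaws, within the pads' length; the fingertips stand r.tip_extent ahead of it and the grasp point (between the pads) lies 11 mm behind it (r.tip_extent is the distance from the TCP to the fingertips, in mm); y points along the fingers, x is the direction in which the jaws open and shut, and the axes are right-handed (so a half turn about y gives the same grasp; the last joint's range is limited). The gripper opens to 85 mm and grips with 20 to 120 N. Pads are 22 mm wide; open, the fingers measure 114 mm over their backs; the gripper's body (76 mm by 85 mm) begins 54 mm behind the grasp point. The pads swing forward as they close: fully open they stand 13 mm farther back than shut.
Start: joints at [-83.142, 12.628, 87.462, -0, 79.91, -7.225], TCP at [152.076, -606.208, 206.2] pointing down, gripper open.
Joint ranges: [-170.65, 170.65], [-52.31, 119.04], [5.05, 147.46], [-71.25, 251.25], [11.57, 151.72], [-153.62, 153.62]. Speed limits (degrees/s): [147.25, 147.25, 172.46, 180, 180, 180].

INTERFACE

Orientations are given as [roll, pitch, yaw] about the fixed x, y, z axes, in that order (R = Rz(yaw) Ry(pitch) Rx(roll)).
In Python, from bench import r gives the robot as it stands.
- The arm moves only by the shell command python3 -m pendant 'ROWS' [FORCE]. ROWS is JSON, a list of rows, each a list of 5 numbers: the finger opening in cm, from 0 to 8.54, then the shift along the tool's x, y, z in cm, then the turn about the tool's y in rad. A call has 1 to 5 rows; each row is the pose to reach, as a shift and turn from the pose commanded when the call began, along the tool's axes at that moment; what a row does not reach only later rows make up. A row lasts 1/10 s, in which the tool goes at most 50 mm and 8.59 degrees, less where a joint would pass 70% of its speed; a pose out of reach is approached as far as the arm can. A call with a gripper value outside its range is refused whole. The fingers move at their own pace and stop on an object; FORCE is the grip in N (left out, the last holds). Time passes only in rows, so rows that repeat a pose let the fingers close. It gives the time, the measured TCP pose, the force and the opening at its end, in the units of the state.
- r.observe(): the state, without advancing time (a new reading comes with each control period).
- r.grab_frame(name): name is "scene" or "top" or "wrist"; returns a dict with "image" (420x560x3 uint8, red, green, blue), "mtx" (3x3 intrinsics, pixels), "rvec" (rotation vector, rad) and "tvec" (3), from world to camera coordinates, as OpenCV has them; the wrist camera has in their place "hand_eye" (4x4, takes a point from camera to tool coordinates, whose origin is the TCP and whose axes are the tool frame's). Camera axes: x right, y down, z forward; pixel columns grow to the right and rows downward; lengths in mm; the calibration is good to about 2 mm. The wrist camera is an equidistant fisheye: a pixel r from the principal point sees the ray r / f radians off the axis. A picture is of the moment at which its call begins: read the wrist's pose just before it. There is no depth.
- r.finish_job(): hands the job in, once; it reports no verdict.
The state is a dict: "t": time; "qpos": joint angles; "dq": joint speeds; "tau": joint torques, N m; "tcp_pos": TCP position; "ee_rot": TCP orientation; "wrist_force": force on the tool from outside, world axes, zero at the start; "ft_torque": the same for the moment, N m; "grip_width": finger opening in mm.
Only numpy, scipy, OpenCV 4.12 (cv2) and the standard library are available. Lean on these libraries where they do the work, as an engineer would, in place of code of your own. Each camera call takes 0.05 s, during which the arm holds its last target. There are 200 camera calls.

TASK

Slide the wood-and-clear-plastic seal box along its track and lock it in: with a fingertip press the long brass spring bar down behind the box so that the red catch drops out of the way, and keep the bar held down while you push the box over the catch until it is fully home against the end stop. Then let go, so that the catch springs up and locks the box, and move clear. Only press and push: never lift the box or tip it up, and leave everything else on the shelf where it is.

Things in the scene. Friction and masses are not known exactly. Their poses are not given: they have to be found in the camera images.
- dock: Fixed track: pale board 300 long (x) x 103 wide (y), upper face 14 mm above the shelf. Origin: centre of its underside, on the shelf. Dark side rails 8 thick, tops 28 mm above the shelf, 87 mm clear between. End stop at the +x end, 50 mm tall, inner face at x = 138; the other end is open. The box is pushed towards +x, which points away from the robot within about 0.42 rad.
- seal_box: Loose sliding box, 100 along the track (x) x 84 x 54 mm tall, 0.35 to 0.7 kg: dark wood below, clear plastic above, two stone seals inside. Origin: centre of its underside, on the board. Rests on two side runners 8 mm thick; hollow between them. Its centre starts at dock x = 13 to 50 mm, before the red catch; home against the end stop it is at 88 (locked from about 83).
- spring_bar (a joint): Depth to which the brass spring bar with the red catch is pressed, m: 0 = up, at rest; 0.016 = bottomed. The bar lies along dock y = 0 from dock x = -145 to 125 mm, 24 mm wide, passes under the box without touching it, and stays level wherever it is pressed. Spring: 2.4 N at the top, 4.5 N bottomed. The box can pass the catch only while it is pressed more than 8 mm.
- box_rear (a point): Middle of the rear wall's outer face (towards the robot end, 50 mm behind the box centre), 40 mm above the board: where to push. Front and rear walls are 12 mm thick and end 22 mm above the board, 2 mm over the resting bar; behind the front wall the hollow is 32 mm high, and there the catch springs up when the box is home.
- bar_top (a point): A point on the bar's upper face at dock x = -90, y = 0 mm, on the part that is free behind the box: 34 mm above the shelf (20 above the board) at rest, 18 mm above the shelf bottomed. It moves down with the bar.
- catch_top (a point): Centre of the top of the red catch (10 along x 24 mm) that stands on the bar at dock x = 111 to 121 mm; its top is 44 mm above the shelf (30 above the board) at rest, and moves down with the bar.
- red_seal: Bystander: loose reddish stone seal 24 x 24 x 55 mm, standing on the shelf left of the dock. Origin: centre of its underside.
- grey_seal: Bystander: loose grey-green stone seal 30 x 30 x 60 mm, standing right of the dock. Origin: centre of its underside.
- brush_rest: Bystander: green ceramic brush rest with five peaks, 32 x 130 x 54 mm. Origin: centre of its underside.
- paste_jar: Bystander: blue ceramic seal-paste jar with a white cap, 68 mm across, 50 mm tall. Origin: centre of its underside.
- lower_box: Bystander: lower one of two stacked clear plastic seal boxes, each 66 x 66 x 43 mm. Origin: centre of its underside, on the shelf.
- upper_box: Bystander: upper one of the stacked clear boxes, standing loose on the lower; its top is 86 mm above the shelf. Origin: centre of its underside.
- turntable_point (a point): Bystander: a point on the disc of the freely turning wooden turntable (220 mm across; the seals on it reach 80 mm above the shelf), 60 mm from its axis, 25 mm above the shelf.
- lamp_switch (a joint): Bystander: silver toggle on the foot of the small lamp (300 mm tall, on the right). 0 = off; leave it so.
There are look-alikes about, which are no part of the job. Leave any pink or purple look-alike of the seal_box alone.

How it is judged (in metres and radians):
On the way, in this order (a step that is already met when the one before it is completed fails the run):
1. a finger holds the spring bar down (more than 8 mm) while the box is still before the catch (value of joint spring_bar above 0.008 m and contact force between the fingers and spring_bar above 0.3 N and x of seal_box in the frame of dock below 0.0625 m), for 0.1 s.
2. the box is home at the end stop with the finger still holding the bar down (value of joint spring_bar above 0.008 m and contact force between the fingers and spring_bar above 0.3 N and x of seal_box in the frame of dock above 0.083 m and z of seal_box in the frame of dock below 0.018 m), for 0.1 s.
At the end, for the whole second after the job is handed in: The box lies flat in the track, home within 6 mm of the end stop, at rest; the spring bar is back up (within 2 mm of rest), so that the catch stands behind the box's front wall and locks it; bystanders within 12 mm of their starts (the turntable point 15 mm), the lamp still off (x of seal_box in the frame of dock between 0.082 and 0.091 m and y of seal_box in the frame of dock between -0.004 and 0.004 m and z of seal_box in the frame of dock below 0.017 m and angle between seal_box's own z axis and vertical below 0.05 rad and value of joint spring_bar below 0.002 m and linear speed of seal_box below 0.01 m/s and not (distance of any of red_seal, grey_seal, brush_rest, paste_jar, lower_box, upper_box from where it was at the start of the episode above 0.012 m or distance of turntable_point from where it was at the start of the episode above 0.015 m or value of joint lamp_switch above 0.3 rad)); the robot touches nothing.
It fails at once if the box was lifted off the track or tipped (z of seal_box in the frame of dock above 0.024 m or angle between seal_box's own z axis and vertical above 0.15 rad).
It fails at once if a bystander was disturbed (moved over 12 mm, the turntable point over 15 mm, or lamp switch flipped) (distance of any of red_seal, grey_seal, brush_rest, paste_jar, lower_box, upper_box from where it was at the start of the episode above 0.012 m or distance of turntable_point from where it was at the start of the episode above 0.015 m or value of joint lamp_switch above 0.3 rad).
It also fails if it takes over 38 s, if anything falls off the work surface, if the arm or the gripper's body presses on something with over 40 N, if the wrist force passes 120 N, or if a joint passes its speed limit or range.

## Working session

There is one attempt and no reset: what is moved stays moved. The work goes in short steps, Python scripts to look and compute and a shell command to move; the robot and the scene stay as the last step left them, time stands still between calls to the robot, and variables do not carry over. Pictures are saved under pics/ and viewed, about 8 in all and at most 12, crops included, and the job is handed in when it is done.

```bash
mkdir -p pics; ls; python3 - <<'E'
from bench import r
import cv2
s=r.observe();print(s,r.tip_extent)
for n in("scene","top"):
    f=r.grab_frame(n);cv2.imwrite(f"pics/{n}0.png",f["image"][:,:,::-1]);print(n,f["mtx"],f["rvec"],f["tvec"])
E
```

```text
pics
{'t': 0.0, 'qpos': array([-8.31410048e+01,  1.26769803e+01,  8.75270163e+01, -1.33448716e-03,
        7.99099170e+01, -7.22500555e+00]), 'dq': array([-0.03667306,  0.05925736, -0.00174976, -0.06630745, -0.07640156,
       -0.02172578]), 'tau': array([ 1.54706773e-03, -4.96898961e+01, -3.89397240e+01, -7.06594437e-05,
        1.10850652e-02,  3.14039926e-05]), 'tcp_pos': array([ 151.99812784, -605.54924511,  205.06893663]), 'ee_rot': array([-89.98697645,   0.11317429, -75.91575129]), 'wrist_force': array([ 0.12409509,  0.05593595, -0.55050747]), 'ft_torque': array([-0.01719937, -0.02776922, -0.00459981]), 'grip_width': 85.18360191652579} 8.0
scene [[401.29562874   0.         272.07796525]
 [  0.         401.29562874 212.43207814]
 [  0.           0.           1.        ]] [ 1.93720681  1.23457411 -0.5992613 ] [-206.36834327 -265.31415461 1495.58310965]
top [[435.62267343   0.         276.22305063]
 [  0.         435.62267343 208.51906512]
 [  0.           0.           1.        ]] [ 2.16395077 -2.21181803  0.10050252] [ -31.06564929  555.03915897 1096.8381897 ]
```

View pics/scene0.png

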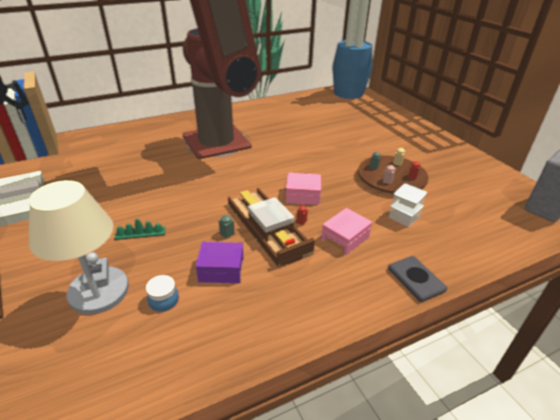

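View pics/top0.png

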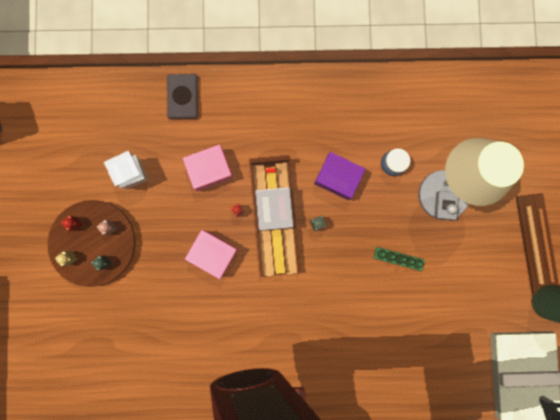

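The scene view shows the dock with the clear/wood box at about (270,214). The pink boxes at (303,188) and (347,230) and the purple one at (220,262) are the look-alikes. In the top view:
- **Dock:** runs from (271,160) to (279,275), with the box at (274,209), the red catch at (271,170) and the brass bar free at (278,250).
- **Look-alikes:** pink at (208,167) and (211,255), purple at (341,176). Also red, the red seal is at (238,210).

I choose the clear-and-wood box at (274,209). Next I measure it.

```bash
cat > h.py <<'E'
import numpy as np,cv2
def cast(f,uv,z):
    R=cv2.Rodrigues(np.array(f["rvec"],float))[0];t=np.array(f["tvec"],float).ravel()
    c=-R.T@t;uv=np.atleast_2d(np.array(uv,float))
    d=(R.T@np.linalg.inv(f["mtx"])@np.c_[uv,np.ones(len(uv))].T).T
    return c+d*((z-c[2])/d[:,2])[:,None]
E
python3 - <<'E'
from bench import r
from h import *
f=r.grab_frame("top");im=f["image"];hsv=cv2.cvtColor(im,cv2.COLOR_RGB2HSV)
np.set_printoptions(precision=1,suppress=True)
cv2.imwrite("pics/crop.png",cv2.resize(im[150:285,225:335,::-1],None,fx=5,fy=4.4 if 0 else 4.4,interpolation=cv2.INTER_CUBIC))
m=np.zeros(im.shape[:2],np.uint8);m[150:285,240:305]=255
y=cv2.inRange(hsv,(20,150,130),(32,255,255))&m
red=cv2.inRange(hsv,(0,200,130),(6,255,255))&m
for nm,k,z in(("yellow",y,34),("red",red,44)):
    n,_,st,c=cv2.connectedComponentsWithStats(k)
    for i in range(1,n):
        if st[i,4]>15: print(nm,st[i],c[i],cast(f,c[i],z)[0])
v,u=np.nonzero(y);p=cast(f,np.c_[u,v],34)[:,:2]
vx,vy,x0,y0=cv2.fitLine(p.astype(np.float32),cv2.DIST_HUBER,0,.01,.01).ravel()
print("dir",np.degrees(np.arctan2(vy,vx)),x0,y0,"ext",np.ptp((p-[x0,y0])@[vx,vy]))
for nm,uv,z in(("lamp",(500,165),300),("lampfoot",(443,195),20),("purple",(341,176),50),("jar",(397,161),50),("rest",(400,259),50),("red",(238,210),55),("grey",(319,223),60),("stack",(125,170),86)):print(nm,cast(f,uv,z)[0])
E
```

```text
yellow [267 173  10  15 120] [271.3 180.3] [625.7 -32.   34. ]
yellow [272 230  13  43 389] [277.9 251.3] [445.1 -44.9  34. ]
red [266 169  10   3  27] [270.3 170. ] [650.6 -30.1  44. ]
dir 4.100911 488.6012 -41.902767 ext 252.3002624141571
lamp [ 608.5 -478.8  300. ]
lampfoot [ 580.3 -476.2   20. ]
purple [ 630.8 -208.1   50. ]
jar [ 666.3 -351.5   50. ]
rest [ 419.4 -348.1   50. ]
red [550.   52.5  55. ]
grey [ 513.  -147.8   60. ]
stack [650.8 322.6  86. ]
```

View pics/crop.png

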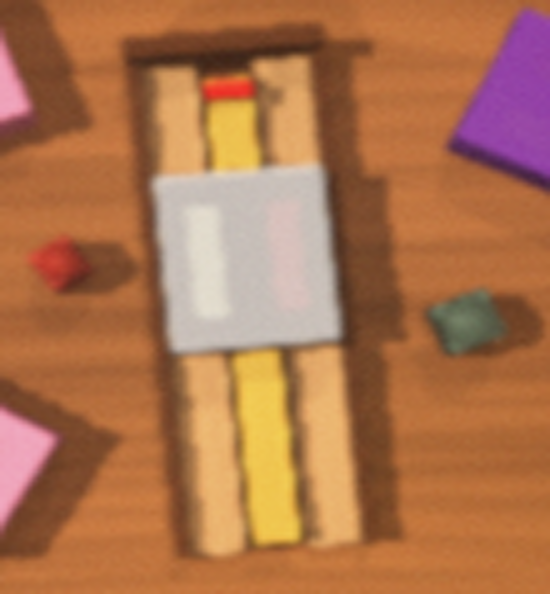

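The crop confirms the choice: a clear-topped box with two stone seals, the red catch ahead of it at crop (228,88), and the free brass bar behind it at crop (270,450). The box's rear top edge runs about (175,350)-(340,338).

```bash
cat > g.py <<'E'
from h import *
a=np.radians(4.1);X=np.array([np.cos(a),np.sin(a)]);Y=np.array([-X[1],X[0]]);O=np.array([534.9,-38.4])
def todock(p): d=np.asarray(p)[...,:2]-O; return np.stack([d@X,d@Y],-1)
def world(x,y=0): return O+x*X+y*Y
def shift(s,target,z):
    from scipy.spatial.transform import Rotation as Ro
    R=Ro.from_euler("xyz",s["ee_rot"],degrees=True).as_matrix()
    return R.T@(np.r_[target,z]-s["tcp_pos"])/10
E
python3 - <<'E'
from bench import r
from g import *
np.set_printoptions(precision=2,suppress=True)
f=r.grab_frame("top")
c=np.array([(175,350),(340,338),(322,168),(155,180)])/[5,4.4]+[225,150]
d=todock(cast(f,c,68));print("box corners dock",d,d.mean(0))
b=np.array([(135,45),(320,35)])/[5,4.4]+[225,150];print("stop",todock(cast(f,b,50)))
s=r.observe();print(s["t"],s["tcp_pos"],world(-90),shift(s,world(-90),120))
E
```

```text
box corners dock [[-32.4   39.21]
 [-33.3  -42.04]
 [ 62.58 -42.41]
 [ 63.44  40.38]] [15.08 -1.22]
stop [[144.16  43.8 ]
 [141.41 -49.79]]
0.2 [ 152.02 -605.8   205.49] [445.13 -44.83] [-47.27   8.61  42.08]
```

```bash
python3 -m pendant '[[0,-2,0,1.8,0],[0,-5,0,4.5,0],[0,-8.5,0,7.6,0],[0,-12,0,10.7,0],[0,-15.5,0,13.8,0]]' 20; python3 -m pendant '[[0,-3.5,0,3.1,0],[0,-7,0,6.2,0],[0,-10.5,0,9.3,0],[0,-14,0,12.4,0],[0,-17.5,0,15.5,0]]'; python3 - <<'E'
from bench import r
from g import *
s=r.observe();print(s["t"],s["tcp_pos"],s["ee_rot"],s["wrist_force"],s["grip_width"],shift(s,world(-90),120))
E
```

```text
t: 0.7
tcp_pos: [248.6, -420.5, 205.9]
ee_rot: [-90.0, 0.0, -76.0]
wrist_force: [0.9, -0.0, -0.2]
grip_width: 12.5
t: 1.2
tcp_pos: [356.4, -213.1, 206.3]
ee_rot: [-90.0, -0.0, -75.9]
wrist_force: [1.7, -0.8, -0.0]
grip_width: 0.0
1.2 [ 356.41234547 -213.08848074  206.31800677] [-8.99723615e+01 -3.32868589e-02 -7.59428704e+01] [ 1.72982852 -0.84551255 -0.04194823] 0.03048634123406724 [-14.17166677   8.62969068  12.68866429]
```

```bash
python3 -m pendant '[[0,-3.5,0,3.1,0],[0,-7,1,6.2,0.05],[0,-10.5,3,9.3,0.1],[0,-13.2,5.5,11.8,0.15],[0,-14.2,8,12.7,0.1745]]'; python3 -m pendant '[[0,0,0,0,0],[0,0,0,0,0]]'; python3 - <<'E'
from bench import r
from g import *
s=r.observe();print(s["t"],s["tcp_pos"],s["ee_rot"],s["wrist_force"],todock(s["tcp_pos"]))
f=r.grab_frame("wrist");cv2.imwrite("pics/w1.png",f["image"][:,:,::-1]);print(f["mtx"],f["hand_eye"])
E
```

```text
t: 1.7
tcp_pos: [445.9, -43.2, 125.8]
ee_rot: [-89.9, 0.0, -85.8]
wrist_force: [-0.3, -0.3, 0.1]
grip_width: -0.2
t: 1.9
tcp_pos: [444.1, -46.2, 126.1]
ee_rot: [-90.1, 0.0, -85.8]
wrist_force: [0.2, -0.3, 0.6]
grip_width: 0.1
1.9 [444.09807302 -46.17620681 126.13652929] [-9.00860522e+01  4.87447801e-03 -8.58118992e+01] [ 0.21090188 -0.305664    0.61381162] [-91.12552405  -1.26420009]
[[325.1922621    0.         273.98510053]
 [  0.         325.1922621  212.40888891]
 [  0.           0.           1.        ]] [[ 9.99999860e-01 -4.94758259e-04 -1.86798346e-04 -4.96179756e-01]
 [ 1.60773065e-05 -3.24613668e-01  9.45846693e-01 -1.67814276e+02]
 [-5.28602759e-04 -9.45846563e-01 -3.24613615e-01  8.45712284e+01]
 [ 0.00000000e+00  0.00000000e+00  0.00000000e+00  1.00000000e+00]]
```

View pics/w1.png

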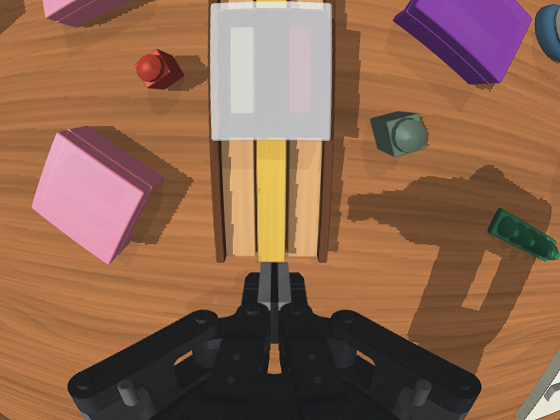

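The wrist view has the bar at columns 257-286, upright in the picture, and the box's rear top edge at row 139. The closed fingertips are around (274,265). The tool is aligned and roughly centred, so I check the offset in numbers.

```bash
cat >> g.py <<'E'
def wcast(f,s,uv,z):
    from scipy.spatial.transform import Rotation as Ro
    R=Ro.from_euler("xyz",s["ee_rot"],degrees=True).as_matrix();H=f["hand_eye"];K=f["mtx"]
    q=(np.atleast_2d(np.array(uv,float))-K[:2,2])/K[0,0];th=np.hypot(*q.T)[:,None]
    d=np.c_[q/th*np.sin(th),np.cos(th)]@(R@H[:3,:3]).T
    c=R@H[:3,3]+s["tcp_pos"];return c+d*((z-c[2])/d[:,2])[:,None]
E
python3 - <<'E'
from bench import r
from g import *
np.set_printoptions(precision=1,suppress=True)
s=r.observe();f=r.grab_frame("wrist");h=cv2.cvtColor(f["image"],cv2.COLOR_RGB2HSV)
y=cv2.inRange(h,(20,150,120),(32,255,255))
for v in(150,180,210,240,255):
    u=np.nonzero(y[v,240:305])[0]+240;p=wcast(f,s,[(u.min(),v),(u.max()+1,v)],34);d=todock(p);print(v,u.min(),u.max(),d.mean(0),d[0,1]-d[1,1])
print("box rear",todock(wcast(f,s,[(213,139),(330,139)],68)),"bar end",todock(wcast(f,s,[(271,261)],34)), todock(s["tcp_pos"]))
E
```

```text
150 256 284 [-42.2   1.2] 23.369019581450868
180 255 284 [-67.1   1.7] 24.70728995075271
210 256 283 [-93.2   1.8] 23.709628493774915
240 257 283 [-120.9    1.5] 23.663845028648595
255 258 282 [-135.6    1.6] 22.35073858224358
box rear [[-29.1  41.3]
 [-29.2 -40.9]] bar end [[-141.6    1.2]] [-90.4  -2. ]
```

```bash
python3 -m pendant '[[0,-0.1,2,0,0],[0,-0.2,4.5,0,0],[0,-0.25,6.5,0,0],[0,-0.25,7.7,0,0],[0,-0.25,7.7,0,0]]'; python3 -m pendant '[[0,0,0.4,0,0],[0,0,0.8,0,0],[0,0,0.8,0,0],[0,0,0.8,0,0]]';  python3 -m pendant '[[0,0,0.3,0,0],[0,0,0.6,0,0],[0,0,0.6,0,0],[0,0,0.6,0,0]]'
```

```text
t: 2.5
tcp_pos: [443.7, -44.4, 48.7]
ee_rot: [-90.1, 0.0, -86.0]
wrist_force: [-0.5, -0.1, -0.4]
grip_width: 0.0
t: 2.9
tcp_pos: [444.8, -43.8, 41.6]
ee_rot: [-90.0, -0.0, -85.9]
wrist_force: [0.5, -0.4, -0.1]
grip_width: 0.0
t: 3.3
tcp_pos: [444.2, -43.6, 35.0]
ee_rot: [-90.0, 0.0, -85.9]
wrist_force: [-0.4, 0.3, -0.0]
grip_width: -0.2
```

```bash
python3 - <<'E'
from bench import r
from g import *
f=r.grab_frame("wrist");a=f["image"][110:300,180:370,::-1]
f=r.grab_frame("scene");b=f["image"][170:275,210:330,::-1]
cv2.imwrite("pics/w2.png",np.hstack([cv2.resize(a,(400,400)),cv2.resize(b,(400,400),interpolation=cv2.INTER_CUBIC)]))
print(r.observe()["wrist_force"],r.observe()["tcp_pos"])
E
```

```text
[-0.69571276  0.17963297 -0.15359115] [444.45454793 -43.68190538  35.21429867]
```

View pics/w2.png

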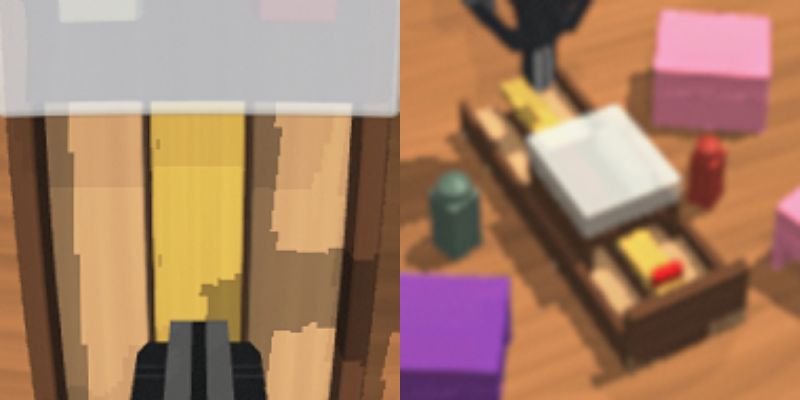

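The left crop shows the fingertips centred on the bar. The right crop shows the box still flat and no sign that the bar has gone down, so I carry on downward in small steps.

```bash
for i in 1; do python3 -m pendant '[[0,0,0.2,0,0],[0,0,0.4,0,0],[0,0,0.4,0,0],[0,0,0.4,0,0]]'; done; python3 -c "
from bench import r
for i in range(3): s=r.observe();print(s['wrist_force'],s['ft_torque'],s['tcp_pos'])"
```

```text
t: 3.8
tcp_pos: [444.3, -43.7, 31.1]
ee_rot: [-90.0, 0.0, -85.9]
wrist_force: [-1.4, 0.3, -0.0]
grip_width: -0.0
[-1.4421687   0.28718214 -0.0158161 ] [ 0.03085964 -0.02144926 -0.0159774 ] [444.30765293 -43.65346447  31.07657591]
[-1.4421687   0.28718214 -0.0158161 ] [ 0.03085964 -0.02144926 -0.0159774 ] [444.30765293 -43.65346447  31.07657591]
[-1.4421687   0.28718214 -0.0158161 ] [ 0.03085964 -0.02144926 -0.0159774 ] [444.30765293 -43.65346447  31.07657591]
```

```bash
python3 -m pendant '[[0,0,0.2,0,0],[0,0,0.3,0,0],[0,0,0.3,0,0],[0,0,0.3,0,0]]'; python3 -c "
from bench import r
s=r.observe();print(s['wrist_force'],s['ft_torque'],s['tcp_pos'])"
```

```text
t: 4.2
tcp_pos: [444.4, -43.7, 28.1]
ee_rot: [-90.0, 0.0, -85.9]
wrist_force: [-0.3, 0.5, -1.0]
grip_width: -0.1
[-0.32282574  0.52226907 -0.95253103] [ 0.04983965  0.02659935 -0.02765647] [444.37158445 -43.70437837  28.14948076]
```

```bash
python3 - <<'E'
from bench import r
from g import *
f=r.grab_frame("scene");i0=cv2.imread("pics/scene0.png");i1=f["image"][:,:,::-1]
for n,i in(("before",i0),("now",i1)):
    h=cv2.cvtColor(i[220:260,270:310].copy(),cv2.COLOR_BGR2HSV);k=cv2.inRange(h,(0,190,130),(8,255,255))|cv2.inRange(h,(175,190,130),(180,255,255))
    v,u=np.nonzero(k);print(n,len(u),u.mean()+270,v.mean()+220)
R=cv2.Rodrigues(f["rvec"])[0]
for z in(44,34):print(z,cv2.projectPoints(np.r_[world(116),z][None],f["rvec"],f["tvec"],f["mtx"],None)[0].ravel())
w=r.grab_frame("wrist")["image"][110:300,180:370,::-1]
g=lambda a:cv2.resize(a[170:260,225:315],(400,400),interpolation=cv2.INTER_CUBIC)
cv2.imwrite("pics/w3.png",np.hstack([g(i1),cv2.resize(w,(400,400))]))
E
```

```text
before 31 289.51612903225805 241.19354838709677
now 32 289.625 241.21875
44 [289.63580027 239.99073141]
34 [289.50089645 243.00463047]
```

View pics/w3.png

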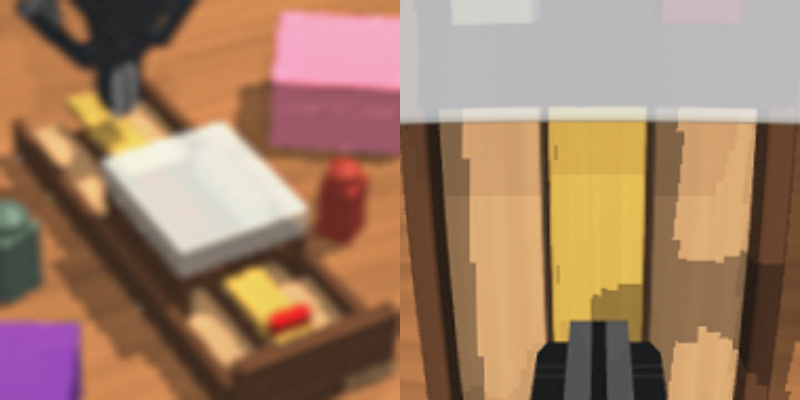

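```bash
python3 - <<'E'
from bench import r
from g import *
np.set_printoptions(precision=1,suppress=True)
f=r.grab_frame("scene");w=r.grab_frame("wrist");H=np.linalg.inv(w["hand_eye"]);K=w["mtx"]
for z in(12,20,28,34,42):print("scene tip",z,cv2.projectPoints(np.array([[455.,-43,z]]),f["rvec"],f["tvec"],f["mtx"],None)[0].ravel())
for y in(0,8,-8,-16,20):
    p=(H@[0,y,11,1])[:3];th=np.arctan2(np.hypot(*p[:2]),p[2]);print("wrist y",y,K[:2,2]+K[0,0]*th*p[:2]/np.hypot(*p[:2]))
for v in(252,):
  s=r.observe();print(todock(wcast(w,s,[(270,263)],34)),todock(wcast(w,s,[(270,263)],20)))
E
```

```text
scene tip 12 [254.  208.4]
scene tip 20 [254.  206.1]
scene tip 28 [253.9 203.9]
scene tip 34 [253.9 202.2]
scene tip 42 [253.8 199.9]
wrist y 0 [274.9 239.3]
wrist y 8 [274.9 233.8]
wrist y -8 [275.  245.2]
wrist y -16 [275.  251.6]
wrist y 20 [274.9 226.3]
[[-91.7   3.9]] [[-99.1   4.1]]
```

```bash
python3 - <<'E'
from bench import r
from g import *
np.set_printoptions(precision=1,suppress=True)
s=r.observe();f=r.grab_frame("scene");w=r.grab_frame("wrist")
for uv in((252.5,194.5),(252.5,196)):
  for wv in ((275,262.5),):
    a0,a1=cast(f,uv,0)[0],cast(f,uv,100)[0];b0,b1=wcast(w,s,wv,0)[0],wcast(w,s,wv,100)[0]
    A=np.c_[a1-a0,-(b1-b0)];k=np.linalg.lstsq(A,b0-a0,rcond=None)[0]
    pa=a0+k[0]*(a1-a0);pb=b0+k[1]*(b1-b0);print(pa,pb,todock(pa),"tcp",s["tcp_pos"])
E
```

```text
[454.6 -46.3  61.1] [457.2 -42.7  59.6] [-80.7  -2.2] tcp [444.5 -43.7  28.3]
[452.  -45.4  54.1] [453.7 -43.   53.1] [-83.2  -1.1] tcp [444.5 -43.7  28.3]
```

Triangulating from both views puts the real fingertips at z≈54-61 while the TCP reads 28. That is about 30 mm above where tip_extent would put them, and it fits with there being no contact. I go on down slowly, guided by force.

```bash
python3 -m pendant '[[0,0,0.3,0,0],[0,0,0.6,0,0],[0,0,0.9,0,0],[0,0,1.0,0,0],[0,0,1.0,0,0]]';python3 -m pendant '[[0,0,0.2,0,0],[0,0,0.4,0,0],[0,0,0.4,0,0],[0,0,0.4,0,0]]';
```

```text
t: 5.0
tcp_pos: [444.1, -43.6, 17.8]
ee_rot: [-90.0, 0.0, -85.9]
wrist_force: [0.4, -0.2, -0.0]
grip_width: -0.1
t: 5.4
tcp_pos: [444.4, -43.7, 14.1]
ee_rot: [-90.0, 0.0, -85.9]
wrist_force: [-0.7, -0.5, -0.3]
grip_width: 0.0
```

```bash
python3 -m pendant '[[0,0,0.2,0,0],[0,0,0.4,0,0],[0,0,0.4,0,0],[0,0,0.4,0,0]]'
```

```text
t: 5.8
tcp_pos: [444.3, -43.7, 10.1]
ee_rot: [-90.0, 0.0, -85.9]
wrist_force: [0.0, -0.2, -0.8]
grip_width: -0.3
```

```bash
python3 -m pendant '[[0,0,0.2,0,0],[0,0,0.4,0,0],[0,0,0.4,0,0],[0,0,0.4,0,0]]'
```

```text
t: 6.2
tcp_pos: [444.7, -43.8, 6.4]
ee_rot: [-90.0, -0.0, -85.9]
wrist_force: [0.7, -0.6, 1.3]
grip_width: 0.5
```

```bash
python3 -m pendant '[[0,0,0.2,0,0],[0,0,0.3,0,0],[0,0,0.3,0,0],[0,0,0.3,0,0]]'; python3 - <<'E'
from bench import r
from g import *
np.set_printoptions(precision=1,suppress=True)
s=r.observe();print(s["wrist_force"])
f=r.grab_frame("scene");w=r.grab_frame("wrist");i1=f["image"][:,:,::-1]
h=cv2.cvtColor(i1[220:260,270:310].copy(),cv2.COLOR_BGR2HSV);k=cv2.inRange(h,(0,190,130),(8,255,255))|cv2.inRange(h,(175,190,130),(180,255,255))
v,u=np.nonzero(k);print(len(u),u.mean()+270,v.mean()+220)
g=lambda a:cv2.resize(a[170:260,225:315],(400,400),interpolation=cv2.INTER_CUBIC)
cv2.imwrite("pics/w4.png",np.hstack([g(i1),cv2.resize(w["image"][110:300,180:370,::-1],(400,400))]))
E
```

```text
t: 6.6
tcp_pos: [444.7, -43.8, 3.3]
ee_rot: [-90.0, -0.0, -85.9]
wrist_force: [0.4, -0.3, 2.1]
grip_width: 0.2
[ 0.4 -0.3  2.1]
28 289.42857142857144 242.89285714285714
```

View pics/w4.png

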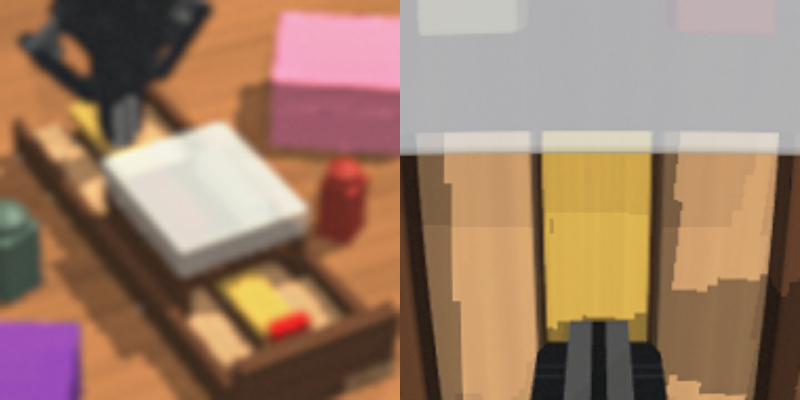

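The bar is going down: the catch moved from row 241.2 to 242.9, about 5.6 mm, and Fz is 2.1 N. The box is still flat. Contact came at TCP z≈9, so I press about 7 mm further.

```bash
python3 -m pendant '[[0,0,0.2,0,0],[0,0,0.4,0,0],[0,0,0.6,0,0],[0,0,0.7,0,0],[0,0,0.7,0,0]]'; cat > look.py <<'E'
from bench import r
from g import *
s=r.observe();f=r.grab_frame("scene");i1=f["image"][:,:,::-1]
h=cv2.cvtColor(i1[220:260,270:310].copy(),cv2.COLOR_BGR2HSV);k=cv2.inRange(h,(0,190,110),(8,255,255))|cv2.inRange(h,(175,190,110),(180,255,255))
v,u=np.nonzero(k);print("red",len(u),u.mean()+270 if len(u) else 0,v.mean()+220 if len(u) else 0,s["wrist_force"],"dock",todock(s["tcp_pos"]))
f=r.grab_frame("top");im=f["image"];hsv=cv2.cvtColor(im,cv2.COLOR_RGB2HSV)
m=cv2.inRange(hsv,(0,0,120),(180,70,255))[160:280,250:300];v,u=np.nonzero(m);d=todock(cast(f,np.c_[u+250,v+160],68));print("box x front pct",np.percentile(d,[2,50,98],axis=0).round(1).tolist(),len(u))
E
python3 look.py
```

```text
t: 7.2
tcp_pos: [444.7, -43.8, -3.8]
ee_rot: [-90.0, -0.0, -85.9]
wrist_force: [0.7, 0.1, 1.9]
grip_width: -0.1
red 20 289.4 244.4 [0.67525356 0.06916181 1.94944814] dock [-90.39226124   1.10964412]
box x front pct [[-31.0, -41.3], [17.0, -0.9], [63.8, 41.1]] 1380
```

```bash
python3 -m pendant '[[0,0,0.1,0.5,0],[0,0,0.1,1.0,0],[0,0,0.1,1.5,0],[0,0,0.1,1.5,0],[0,0,0.1,1.5,0]]'; python3 look.py;  python3 -m pendant '[[0,0,0,0.5,0],[0,0,0,1.0,0],[0,0,0,1.5,0],[0,0,0,1.5,0],[0,0,0,1.5,0]]'; python3 look.py; 
```

```text
t: 7.8
tcp_pos: [460.0, -42.5, -4.7]
ee_rot: [-89.9, 0.0, -85.9]
wrist_force: [-0.1, 0.9, 2.3]
grip_width: 0.1
red 18 289.27777777777777 244.66666666666666 [-0.0597201   0.92421072  2.29401109] dock [-74.97057043   1.25334351]
box x front pct [[-23.6, -41.6], [23.6, -4.0], [64.1, 40.8]] 1191
t: 8.4
tcp_pos: [475.4, -41.7, -4.5]
ee_rot: [-89.9, -0.0, -85.9]
wrist_force: [1.6, -0.0, 2.9]
grip_width: 0.1
red 19 289.3157894736842 244.57894736842104 [ 1.55301832 -0.01244558  2.93064323] dock [-59.58827017   1.01184001]
box x front pct [[-3.5, -41.8], [34.2, -5.1], [64.6, 40.6]] 894
```

```bash
python3 -m pendant '[[0,0,0,0.5,0],[0,0,0,1.0,0],[0,0,0,1.5,0],[0,0,0,1.5,0],[0,0,0,1.5,0]]'; python3 look.py;  python3 -m pendant '[[0,0,0,0.4,0],[0,0,0,0.8,0],[0,0,0,1.2,0],[0,0,0,1.5,0],[0,0,0,1.5,0]]'; python3 look.py; 
```

```text
t: 9.0
tcp_pos: [489.8, -40.4, -4.8]
ee_rot: [-90.0, -0.0, -85.9]
wrist_force: [0.3, 0.2, 3.7]
grip_width: 0.2
red 20 289.45 244.6 [0.33448826 0.16839613 3.71345321] dock [-45.10821801   1.18173179]
box x front pct [[16.1, -41.6], [44.7, -6.9], [65.8, 40.1]] 617
t: 9.6
tcp_pos: [502.9, -39.3, -5.5]
ee_rot: [-90.2, 0.0, -85.9]
wrist_force: [-4.5, 1.1, 4.0]
grip_width: 0.1
red 16 289.25 244.9375 [-4.53782252  1.12424763  4.00789117] dock [-32.01773581   1.38371201]
box x front pct [[34.7, -41.6], [60.9, -7.9], [78.9, 39.8]] 527
```

```bash
python3 -m pendant '[[0,0,0,0.4,0],[0,0,0,0.8,0],[0,0,0,1.2,0],[0,0,0,1.6,0],[0,0,0,2.0,0]]'; python3 look.py;  python3 -m pendant '[[0,0,0,0.4,0],[0,0,0,0.8,0],[0,0,0,1.2,0],[0,0,0,1.6,0],[0,0,0,2.0,0]]'; python3 look.py; 
```

```text
t: 10.2
tcp_pos: [523.0, -37.9, -5.4]
ee_rot: [-90.1, 0.0, -85.9]
wrist_force: [-4.8, 0.1, 1.7]
grip_width: 0.0
red 19 289.42105263157896 244.68421052631578 [-4.84812903  0.07863889  1.68046678] dock [-11.83479785   1.37640982]
box x front pct [[62.7, -41.7], [85.2, -8.8], [100.2, 39.6]] 430
t: 10.8
tcp_pos: [543.2, -36.5, -5.2]
ee_rot: [-90.1, 0.0, -85.9]
wrist_force: [-6.1, 0.3, 2.8]
grip_width: 0.4
red 15 289.26666666666665 244.46666666666667 [-6.14578983  0.2576011   2.77823   ] dock [8.39135812 1.28957149]
box x front pct [[90.2, -41.6], [109.0, -10.3], [121.0, 35.8]] 329
```

```bash
python3 -m pendant '[[0,0,0,0.3,0],[0,0,0,0.7,0],[0,0,0,1.1,0],[0,0,0,1.4,0],[0,0,0,1.4,0]]'; python3 -m pendant '[[0,0,0,0.2,0],[0,0,0,0.4,0],[0,0,0,0.4,0]]';python3 look.py
```

```text
t: 11.4
tcp_pos: [558.0, -35.6, -4.9]
ee_rot: [-90.0, 0.0, -85.9]
wrist_force: [-4.1, -1.0, 2.8]
grip_width: -0.3
t: 11.7
tcp_pos: [560.7, -35.3, -5.1]
ee_rot: [-90.1, 0.0, -85.9]
wrist_force: [-9.0, -0.8, 4.4]
grip_width: 0.1
red 0 0 0 [-8.95225102 -0.76731849  4.40437513] dock [25.99723914  1.21603277]
box x front pct [[113.6, -41.9], [128.5, -12.7], [137.4, 31.5]] 222
```

```bash
python3 -m pendant '[[0,0,0,0.15,0],[0,0,0,0.3,0],[0,0,0,0.3,0]]';python3 look.py
```

```text
t: 12.1
tcp_pos: [560.4, -35.3, -6.0]
ee_rot: [-90.5, 0.0, -85.9]
wrist_force: [-18.5, -2.7, 9.5]
grip_width: -0.1
red 0 0 0 [-18.46758405  -2.66371227   9.46889318] dock [25.62266076  1.31093942]
box x front pct [[116.2, -42.1], [129.2, -14.6], [137.4, 29.6]] 189
```

The push force doubled with no further movement. The box's front is at about dock x = 138, so it is against the end stop with the bar held down. I back off, then lift.

```bash
python3 -m pendant '[[0,0,0,-0.3,0],[0,0,0,-0.7,0],[0,0,0,-1.2,0],[0,0,0,-1.6,0],[0,0,0,-1.6,0]]'; python3 look.py; python3 -m pendant '[[0,0,-0.4,0,0],[0,0,-0.8,0,0],[0,0,-1.2,0,0],[0,0,-1.6,0,0],[0,0,-2.2,0,0]]'; python3 -m pendant '[[0,0,-2,-0.5,0],[0,0,-5,-2,0],[0,0,-9,-5,0],[0,0,-12,-9,0],[0,0,-14,-13,0]]';python3 -m pendant '[[0,0,0,-3,0],[0,0,0,-5,0],[0,0,0,-5,0],[0,0,0,-5,0],[0,0,0,-5,0]]'; python3 - <<'E'
from bench import r
from g import *
import runpy;runpy.run_path("look.py")
s=r.observe();w=r.grab_frame("wrist")["image"][:,:,::-1];t=r.grab_frame("top")["image"][145:285,220:340,::-1]
f=r.grab_frame("scene")["image"][160:265,195:335,::-1]
cv2.imwrite("pics/end.png",np.hstack([cv2.resize(t,(360,420),interpolation=cv2.INTER_CUBIC),cv2.resize(f,(440,420),interpolation=cv2.INTER_CUBIC)]))
cv2.imwrite("pics/endw.png",w)
E
```

```text
t: 12.7
tcp_pos: [549.7, -36.5, -4.1]
ee_rot: [-89.9, -0.0, -85.9]
wrist_force: [2.1, -0.8, 3.1]
grip_width: -0.0
red 0 0 0 [ 2.12688103 -0.8258769   3.08535307] dock [14.89206458  0.85493622]
box x front pct [[97.5, -42.2], [120.8, -6.6], [137.3, 39.2]] 464
t: 13.3
tcp_pos: [547.8, -35.8, 16.6]
ee_rot: [-90.2, 0.1, -85.9]
wrist_force: [1.0, -0.1, 0.2]
grip_width: -0.3
t: 13.8
tcp_pos: [418.7, -45.5, 159.3]
ee_rot: [-89.9, -0.0, -85.9]
wrist_force: [-0.3, -1.6, 1.4]
grip_width: -0.1
t: 14.3
tcp_pos: [370.2, -49.0, 157.3]
ee_rot: [-90.0, 0.0, -85.9]
wrist_force: [0.6, 0.2, -0.3]
grip_width: -0.0
red 0 0 0 [ 0.58177974  0.17009847 -0.34343931] dock [-165.01507258    1.19830513]
box x front pct [[39.3, -41.2], [87.2, 0.4], [135.3, 41.5]] 1400
```

View pics/end.png

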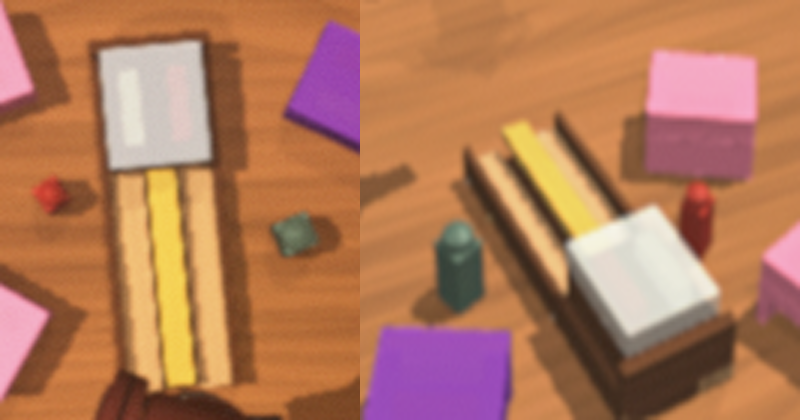

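View pics/endw.png

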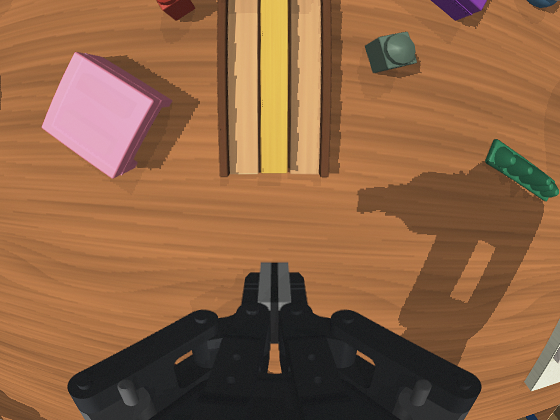

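The box sits against the end stop with its front at crop (150,45) in the top view. The bar looks raised again, the bystanders are in place and the gripper is clear. As a last check I compare the bar's free end with the starting picture, and the top view with its start.

```bash
python3 - <<'E'
from bench import r
from g import *
f=r.grab_frame("scene");a=cv2.imread("pics/scene0.png");b=f["image"][:,:,::-1].copy()
for n,i in(("start",a),("now",b)):
    k=cv2.inRange(cv2.cvtColor(i[185:204,235:256].copy(),cv2.COLOR_BGR2HSV),(20,150,120),(32,255,255));v,u=np.nonzero(k);print(n,len(u),u.mean()+235,v.mean()+185,v.min()+185)
t0=cv2.imread("pics/top0.png");t1=r.grab_frame("top")["image"][:,:,::-1].copy()
for n,(x,y,w) in dict(red=(238,210,12),grey=(319,223,14),rest=(400,259,28),jar=(397,161,18),stack=(125,170,22),turn=(92,243,45),lampfoot=(440,200,18)).items():
    p=[cv2.cvtColor(t[y-w:y+w,x-w:x+w],cv2.COLOR_BGR2GRAY).astype(np.float32) for t in(t0,t1)];print(n,np.round(cv2.phaseCorrelate(*p)[0],2),abs(p[0]-p[1]).mean().round(1))
E
```

```text
start 101 247.72277227722773 196.86138613861385 191
now 110 248.07272727272726 197.22727272727272 191
red [-0.12  0.18] 5.9
grey [-0.24  0.01] 5.9
rest [0.11 0.1 ] 18.7
jar [-0.01  0.07] 6.1
stack [0.51 0.34] 6.2
turn [ 0.03 -0.1 ] 4.9
lampfoot [0.04 0.07] 7.9
```

```bash
python3 -c "
from bench import r
print(r.finish_job())"
```

```text
the job is handed in; nothing more can be done
None
```

The box is pushed home against the end stop with the catch released behind its front wall. I handed the job in at about 14.5 s and got no verdict back. With the jaws shut, I pressed the brass bar down about 13–14 mm behind the box and kept it held. I then slid the closed fingers forward against the rear wall until the box stopped, backed off, let the bar up and moved clear.

**Final checks:**
- **Box:** its centre measured at dock x ≈ 87 mm and y ≈ 0.4 mm, and it looked flat in the track. When it stopped, the push force rose from 9 to 18 N with no further movement.
- **Bar:** its free end is back at its starting pixel row (191), so it reads as up. The red catch is hidden under the box, so I could not see the lock itself.
- **Bystanders:** all within about 0.6 pixel (roughly 1.5 mm) of their starts. I checked the lamp foot in the picture but did not read the switch. The gripper is clear, with only sensor-noise force on it.

**What disagreed:**
- **Fingertip length:** the tips were about 33 mm shorter than `r.tip_extent` says. Contact came at TCP z ≈ 9 mm instead of 42; triangulating the tips from two cameras showed this, and the catch's drop in the picture together with the contact force confirmed it.
- **Camera offset:** the wrist and top cameras differed by about 2–5 mm on the dock, which did not affect the job.

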